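# Lock the detergent jar in its dock and unscrew its tight cap

### The job

On the laundry-room counter a white detergent jar stands in a steel dock: first push the dock's lock slide fully home towards the jar so that the jar is braced against turning, then unscrew the tight cap anticlockwise until its thread lets go and lift it straight off, leaving the jar seated in the locked dock. Finish still gripping the cap, held level and still right over the jar's mouth, clear of the jar by about 2 cm. Leave everything else on the counter where it stands.

Things in the scene. Friction and masses are not known exactly. Their poses are not given: they have to be found in the camera images.
- dock: Fixed steel plate 110 x 268 x 8 mm with a low round cup (96 mm outside, 86 mm inside, 14 mm high) for the jar. Origin: underside of the plate, on the cup's axis; z up. The track of the lock slide runs along the dock's y axis on the -y side of the cup, 44 mm wide, its top 26 mm above the counter, end stops to 44 mm. Its place and yaw (up to 0.5 rad either way) differ each time.
- lock (a joint): Lock slide: m travelled along the dock's +y axis, towards the jar. It starts between 0 and 0.02 (open) and is fully home at its end stop, 0.06. About 3 N of friction; it stays where it is left. Its flat bolt, 12 mm wide, 30 to 42 mm above the counter, then stands between the two ribs at the jar's foot so that the jar can turn no more than about 0.1 rad.
- lock_top (a point): Centre of the top of the lock slide's grip: an upright grey plastic block 24 mm along the dock's x, 18 mm along its y, 34 mm high, its top 78.5 mm above the counter, on a carriage 34 x 38 mm whose top is 45 mm above the counter. Moves with the slide; home it is 106 mm from the axis of the cup. Turns with the dock (same axes).
- jar: Loose round white plastic jar, about 0.45 kg, standing in the cup, its underside 8 mm above the counter. Body 80 mm across up to 70 mm, then a sloping shoulder. Two upright ribs on its -y side (6 mm thick, 20 mm apart, out to 52 mm from the axis, 20 to 42 mm up) face the bolt. Origin: centre of the underside; z up. Unless locked it turns with the cap.
- jar_rim (a point): Centre of the jar's rim, 100 mm above its underside, hidden under the cap at first; the neck is 40 mm across (50 mm over its thread). A sprung rubber seal disc in the mouth presses up on the cap with 18 to 22 N and stands 5 mm above the rim when the cap is off.
- cap: Round grey ribbed plastic screw cap, 60 mm across, 27 mm high, 60 g, on the jar. Origin: centre of its lower rim, on its axis, 81 mm above the jar's underside while tight (89 mm above the counter); z up. Raised 19 mm above its tight height, its lower rim is level with the jar's rim.
- cap_top (a point): Centre of the cap's flat top, 27 mm above its origin. Short thread: the cap's yaw relative to the jar is 0.22 to 0.38 rad while tight; turning it anticlockwise seen from above takes 0.1 to 0.4 N m and lifts it 2 mm; past 1.25 rad relative to the jar it is free and the seal pushes it to 4 mm above its tight height; a stop blocks it at about 1.75 rad. At 1.25 to 1.65 it lifts off.
- scoop: Bystander: white measuring cup, 56 mm across, 40 mm high; loose, beside the dock. Origin: centre of the underside.
- clothespeg: Bystander: wooden clothes peg lying flat, 22 x 70 x 9 mm; loose, on the robot's side of the dock. Origin: centre of the underside.
- softener: Bystander: tall white bottle, 72 mm across, 210 mm high; loose. Origin: centre of the underside.
- pod_jar: Bystander: jar with a grey lid, 84 mm across, 110 mm high, standing free on the counter; loose. Origin: centre of the underside.
- spray_can: Bystander: aluminium can, 62 mm across, 170 mm high; loose. Origin: centre of the underside.

How it is judged:
On the way, in this order (a step that is already met when the one before it is completed fails the run):
1. the lock slide is fully home while the cap is still tight on the seated jar (value of joint lock above 0.056 m and z of cap in the frame of jar below 0.0825 m and z of jar in the frame of dock below 0.014 m and horizontal distance between jar and dock below 0.006 m and angle between jar's own z axis and vertical below 0.1 rad), for 0.2 s.
2. the cap is off its thread (more than 8 mm above its tight height) with the slide home and the jar seated (value of joint lock above 0.056 m and z of cap in the frame of jar above 0.089 m and z of jar in the frame of dock below 0.014 m and horizontal distance between jar and dock below 0.006 m and angle between jar's own z axis and vertical below 0.1 rad), for 0.1 s.
At the end, for the whole second after the job is handed in: Slide home (over 56 of 60 mm); jar upright (0.1 rad), lifted under 6 mm, within 6 mm of the cup axis; cap gripped, still, touching nothing else, its lower rim 6 to 45 mm above the jar's rim, within 15 mm of its axis and 0.2 rad of level (value of joint lock above 0.056 m and z of jar in the frame of dock below 0.014 m and horizontal distance between jar and dock below 0.006 m and angle between jar's own z axis and vertical below 0.1 rad and z of cap in the frame of jar between 0.106 and 0.145 m and horizontal distance between cap and jar below 0.015 m and angle between cap's own z axis and vertical below 0.2 rad and contact force between the fingers and cap above 1 N and contact force between cap and jar below 0.1 N and contact force between cap and dock below 0.1 N and linear speed of each of cap, jar below 0.03 m/s); the arm keeps its last pose, push and grip.
It fails at once if a bystander is shifted more than 4 cm or knocked over (distance of any of scoop, clothespeg, softener, pod_jar, spray_can from where it was at the start of the episode above 0.04 m or angle between any of scoop, clothespeg, softener, pod_jar, spray_can's own z axis and vertical above 0.5 rad).
It fails at once if the jar is pulled up out of its seat (more than 15 mm) or tipped (z of jar in the frame of dock above 0.023 m or angle between jar's own z axis and vertical above 0.3 rad).
It also fails if it takes over 48 s, if anything falls off the work surface, if the arm or the gripper's body presses on something with over 40 N, if the wrist force passes 120 N, or if a joint passes its speed limit or range.

### The arm

A 6-joint arm with a two-finger parallel gripper is mounted at the origin on the work surface. World frame = base frame: x ahead of the robot, y to its left, z up, the work surface at z = 0. Lengths are in m, angles in rad, forces in N, time in s.
With the tool pointing down it reaches from about 0.3 to 0.875 m from the base axis. Payload 6.4 kg.
Tool frame: the origin (TCP) lies midway between the tips of the shut fingers; the grasp point (between the pads) lies 19 mm behind it; z points along the fingers, y is the line along which they close (so a half turn about z gives the same grasp; the last joint's range is limited). The gripper opens to 88 mm and grips with 3 to 60 N. Pads are 18 mm wide; open, the fingers measure 123 mm over their backs; the gripper's body (75 mm by 187 mm) begins 45 mm behind the grasp point.
Start: joints at [-1.486, 0.181, 1.607, -0, 1.354, -0.206], TCP at [0.165, -0.551, 0.239] pointing down, gripper open.
Joint ranges: [-2.99, 2.99], [-0.89, 2.07], [0.3, 2.58], [-1.14, 4.28], [0, 2.63], [-3.12, 3.12]. Speed limits (rad/s): [2.57, 2.57, 3.01, 3.14, 3.14, 3.14].

### API

Orientations are given as a unit quaternion [x, y, z, w].
In Python, from workcell import ctrl, imaging gives the robot as it stands (ctrl), with the cameras (imaging).
- The arm moves only by the shell command python3 drive.py 'ROWS' [FORCE]. ROWS is a JSON list of rows, 1 to 20 of them, each of 5 numbers: the opening from 0.0 (shut) to 1.0 (fully open), then dx, dy, dz in m, then a turn about the tool's z in rad; each row is the pose to reach, as a shift and turn from the pose commanded when the command began, along the tool's axes at that moment; what a row does not reach only later rows make up. A row lasts 1/12 s, in which the tool goes at most 0.0417 m and 0.125 rad, less where a joint would pass 70% of its speed; a pose out of reach is approached as far as the arm can. The fingers move at their own pace and stop on an object; FORCE is the grip in N (left out, the last holds). Time passes only in rows, so rows that do not move let the fingers close. It prints the time, the measured TCP pose, the force, the opening and the grip force at its end. Input that does not fit is refused with a message, and nothing moves.
- ctrl.get_obs(): the state, without advancing time (a new reading comes with each control period).
- imaging.capture(name): name is "scene" or "top" or "wrist"; returns the picture (480x640x3 uint8, red, green, blue); there is no depth.
- imaging.camera_params(name): a dict with "fov_y" (degrees; the focal length in pixels is half the picture's height over the tangent of half this angle, whatever the lens; pixels are square), "cx", "cy" (the principal point, pixels), "camera_from_world" (4x4, takes a point from world to camera coordinates); the wrist camera has in their place "mount" (4x4, takes a point from camera to tool coordinates, whose origin is the TCP and whose axes are the flange's). Camera axes: x right, y down, z forward; pixel columns grow to the right and rows downward; lengths in m; the calibration is good to about 2 mm. A picture is of the moment at which its call begins: read the wrist's pose just before it. camera_params takes no time and is no camera call.
- ctrl.job_done(): hands the job in; it is judged then, once.
The state is a dict: "time_s": time; "joints": joint angles; "qd": joint speeds; "joint_efforts": joint torques, N m; "tool_pos": TCP position; "eef_rot": TCP orientation; "force": force on the tool from outside, world axes, zero at the start; "torque": the same for the moment, N m; "width": opening from 0.0 (shut) to 1.0 (fully open); "gripper_force": force on a finger pad.
Only numpy, scipy, OpenCV 4.12 (cv2) and the standard library are available. Lean on these libraries where they do the work, as an engineer would, in place of code of your own. Each camera call takes 0.05 s, during which the arm holds its last target. There are 200 camera calls.

## Working session

There is one attempt and no reset: what is moved stays moved. The work goes in short steps, Python scripts to look and compute and a shell command to move; the robot and the scene stay as the last step left them, time stands still between calls to the robot, and variables do not carry over. Pictures are saved under pics/ and viewed, at most 10 in all, crops included, and the job is handed in when it is done.

```bash
ls; mkdir -p pics
python3 - <<'E'
from workcell import ctrl, imaging
import cv2,numpy as np
np.set_printoptions(precision=4,suppress=True)
for n in ("scene","top"):
    cv2.imwrite(f"pics/{n}0.png",imaging.capture(n)[:,:,::-1]); print(n,imaging.camera_params(n))
print(imaging.camera_params("wrist")); print(ctrl.get_obs())
E
```

```text
drive.py
pics
workcell.py
scene {'fov_y': 43.84912447886333, 'cx': 324.7688833318835, 'cy': 245.1814811555254, 'camera_from_world': array([[ 0.7748,  0.6321,  0.009 , -0.4078],
       [ 0.5181, -0.6267, -0.5822, -0.2433],
       [-0.3623,  0.4557, -0.813 ,  1.7915],
       [ 0.    ,  0.    ,  0.    ,  1.    ]])}
top {'fov_y': 50.63253490525818, 'cx': 318.17134176366943, 'cy': 236.34026904135868, 'camera_from_world': array([[ 0.0176, -0.9997,  0.0153, -0.0215],
       [-0.9845, -0.02  , -0.1741,  0.5479],
       [ 0.1743, -0.012 , -0.9846,  1.0473],
       [ 0.    ,  0.    ,  0.    ,  1.    ]])}
{'fov_y': 61.179130738298134, 'cx': 324.4071406486524, 'cy': 245.44272804362512, 'mount': array([[-0.0002, -0.9628, -0.2701,  0.0702],
       [ 1.    ,  0.0002, -0.0017, -0.0003],
       [ 0.0017, -0.2701,  0.9628, -0.1451],
       [ 0.    ,  0.    ,  0.    ,  1.    ]])}
{'time_s': 0.1, 'joints': array([-1.4863,  0.1815,  1.6079, -0.    ,  1.3538, -0.2063]), 'qd': array([ 0.0005, -0.0004, -0.0006,  0.0013, -0.0001,  0.0016]), 'joint_efforts': array([  0.0007, -43.4815, -34.2696,   0.0704,   0.034 ,  -0.    ]), 'tool_pos': array([ 0.1648, -0.5504,  0.2379]), 'eef_rot': array([ 0.9894,  0.1449,  0.    , -0.0008]), 'force': array([ 0.0433, -0.2912, -0.1256]), 'torque': array([-0.0164,  0.0047,  0.0275]), 'gripper_force': 0.0, 'width': 0.999962727666984}
```

View pics/top0.png

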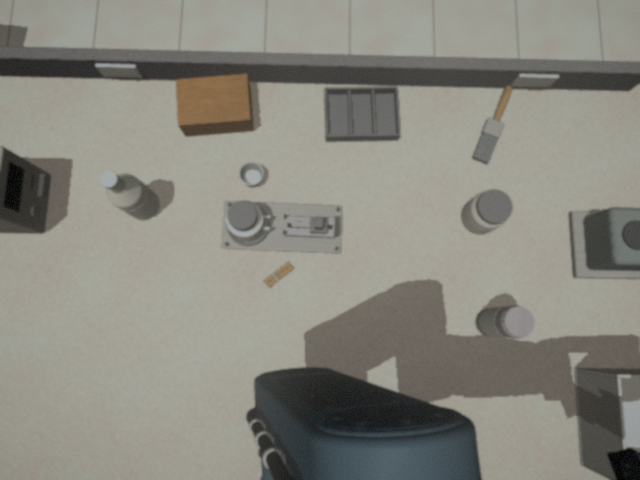

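View pics/scene0.png

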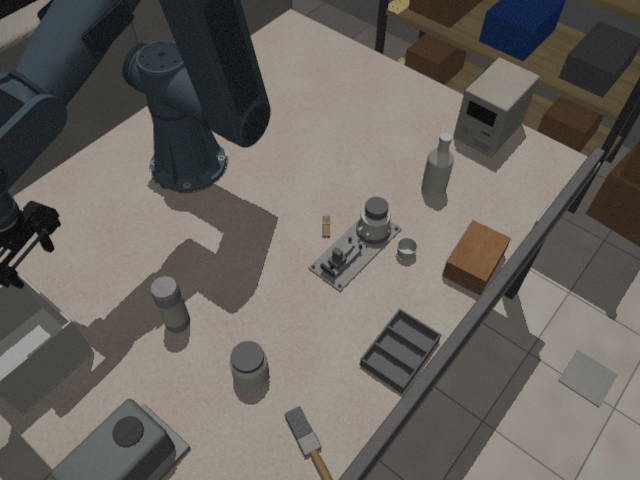

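Top view: the dock plate spans about (222,202) to (342,253), with the cap at about (243,216) and the grip at about (319,224). In the scene view the cap is at (376,205) and the grip at (337,254). I'll enlarge both to get exact pixels.

```bash
cat > h.py <<'E'
import cv2,numpy as np
from workcell import ctrl, imaging
from scipy.spatial.transform import Rotation as R
np.set_printoptions(precision=4,suppress=True)
def ray(n,px,T=None):
    p=imaging.camera_params(n); f=240/np.tan(np.radians(p["fov_y"])/2)
    d=np.array([(px[0]-p["cx"])/f,(px[1]-p["cy"])/f,1])
    W=np.linalg.inv(p["camera_from_world"]) if n!="wrist" else T@p["mount"]
    return W[:3,3],W[:3,:3]@d
def plane(n,px,z,T=None):
    o,d=ray(n,px,T); return o+d*(z-o[2])/d[2]
def pose(o=None):
    o=o or ctrl.get_obs(); T=np.eye(4); T[:3,:3]=R.from_quat(o["eef_rot"]).as_matrix(); T[:3,3]=o["tool_pos"]; return T
E
python3 - <<'E'
from h import *
t=cv2.imread("pics/top0.png");s=cv2.imread("pics/scene0.png")
a=cv2.resize(t[190:270,210:350],None,fx=5,fy=5,interpolation=cv2.INTER_CUBIC)
b=cv2.resize(s[190:295,300:410],None,fx=4,fy=4,interpolation=cv2.INTER_CUBIC)
cv2.imwrite("pics/ta.png",a);cv2.imwrite("pics/sb.png",b)
for n,px,z in (("top",(243,216),.116),("top",(319,222),.0785),("scene",(376,203),.116),("scene",(338,252),.0785)): print(n,plane(n,px,z))
for px in ((222,202),(342,205),(340,253),(222,250)): print(plane("top",px,.008))
E
```

```text
top [0.5751 0.1432 0.116 ]
top [ 0.5736 -0.012   0.0785]
scene [0.5727 0.1535 0.116 ]
scene [ 0.5778 -0.0111  0.0785]
[0.6297 0.2071 0.008 ]
[ 0.6285 -0.0644  0.008 ]
[ 0.5186 -0.061   0.008 ]
[0.5201 0.2015 0.008 ]
```

View pics/ta.png

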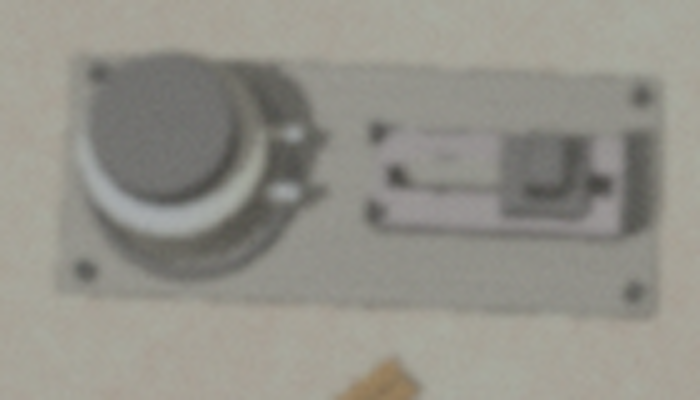

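View pics/sb.png

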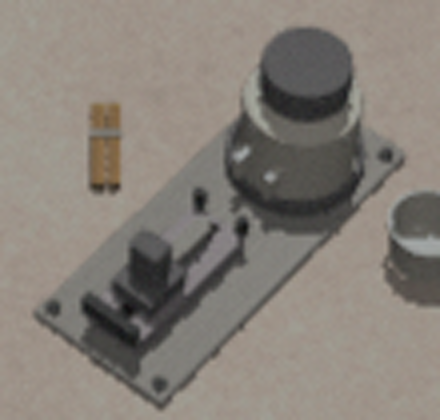

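Top crop: the cap's top centre is at (165,128) and the grip's top at about (548,165). Scene crop: the cap's top is at (306,64) and the grip's at (151,243), with the slide near open. Next I'll triangulate these points and work out the yaw.

```bash
cat >> h.py <<'E'
def tri(rs):
    A=[];b=[]
    for o,d in rs:
        d=d/np.linalg.norm(d);P=np.eye(3)-np.outer(d,d);A.append(P);b.append(P@o)
    A=np.vstack(A);b=np.hstack(b);x=np.linalg.lstsq(A,b,rcond=None)[0]
    return x,np.linalg.norm(A@x-b)
def rel(target,yaw):
    "shift in tool axes and turn about tool z to reach target, tool-x heading yaw"
    T=pose(); x=T[:3,0]; dy=(yaw-np.arctan2(x[1],x[0])+np.pi)%(2*np.pi)-np.pi
    return T[:3,:3].T@(np.array(target)-T[:3,3]), -dy
E
python3 - <<'E'
from h import *
t=lambda x,y:(210+x/5-.4,190+y/5-.4); s=lambda x,y:(300+x/4-.4,190+y/4-.4)
for nm,a,b,z in (("cap",(165,128),(306,64),.116),("grip",(548,165),(151,243),.0785)):
    print(nm,plane("top",t(*a),z),plane("scene",s(*b),z),tri([ray("top",t(*a)),ray("scene",s(*b))]))
h=[plane("top",t(*p),.008) for p in((98,73),(641,96),(633,292),(85,270))]
for i,j in((1,0),(2,3),(2,1),(3,0)):
    d=h[j]-h[i]; print(np.linalg.norm(d),np.arctan2(-d[0],d[1]) if i+j in(1,5) else np.arctan2(d[1],d[0]))
print(np.mean(h,0))
print(rel((.574,-.012,.2),np.pi/2))
E
```

```text
cap [0.5767 0.1441 0.116 ] [0.5781 0.1465 0.116 ] (array([0.5775, 0.1451, 0.1164]), np.float64(0.001869464064465178))
grip [ 0.5723 -0.0124  0.0785] [ 0.5733 -0.0082  0.0785] (array([ 0.5731, -0.011 ,  0.0808]), np.float64(0.00269065667868874))
0.24561658919361726 -0.02222888108808187
0.2444540512041799 -0.020635398655748056
0.08982185655596532 -0.02895394565262096
0.0902110891617204 -0.01603453520630709
[0.5772 0.0688 0.008 ]
(array([ 0.5464, -0.3984,  0.0387]), np.float64(-1.27996918296596))
```

Triangulated heights match the given ones (0.1164 vs 0.116, 0.081 vs 0.0785). Yaw is about -0.021, and the slide is about 50 mm short of home. Moving above the grip.

```bash
python3 drive.py '[[1,0.546,-0.398,0,-1.259],[1,0.546,-0.398,0,-1.259],[1,0.546,-0.398,0,-1.259],[1,0.546,-0.398,0,-1.259],[1,0.546,-0.398,0,-1.259],[1,0.546,-0.398,0,-1.259],[1,0.546,-0.398,0,-1.259],[1,0.546,-0.398,0,-1.259],[1,0.546,-0.398,0,-1.259],[1,0.546,-0.398,0,-1.259],[1,0.546,-0.398,0,-1.259],[1,0.546,-0.398,0,-1.259],[1,0.546,-0.398,0,-1.259],[1,0.546,-0.398,0,-1.259],[1,0.546,-0.398,0,-1.259],[1,0.546,-0.398,0,-1.259],[1,0.546,-0.398,0,-1.259],[1,0.546,-0.398,0.04,-1.259],[1,0.546,-0.398,0.04,-1.259],[1,0.546,-0.398,0.04,-1.259]]'
python3 - <<'E'
from h import *
T=pose();print(T, ctrl.get_obs()["joints"]);cv2.imwrite("pics/w1.png",imaging.capture("wrist")[:,:,::-1]); np.save("T1.npy",T)
print(rel((.573,-.0115,.055),np.pi/2-.021))
E
```

```text
time_s: 1.77
tool_pos: [0.5716, -0.0127, 0.1963]
eef_rot: [0.714, 0.7, -0.002, -0.003]
force: [-0.3, -0.6, -0.5]
width: 0.998
gripper_force: 0.0
[[ 0.0208  0.9998 -0.0066  0.5716]
 [ 0.9998 -0.0208  0.0013 -0.0127]
 [ 0.0011 -0.0067 -1.      0.1963]
 [ 0.      0.      0.      1.    ]] [-0.2296  0.2189  1.6512 -0.0003  1.2783 -0.2087]
(array([0.0017, 0.0005, 0.1433]), np.float64(-0.00045741824709644163))
```

View pics/w1.png

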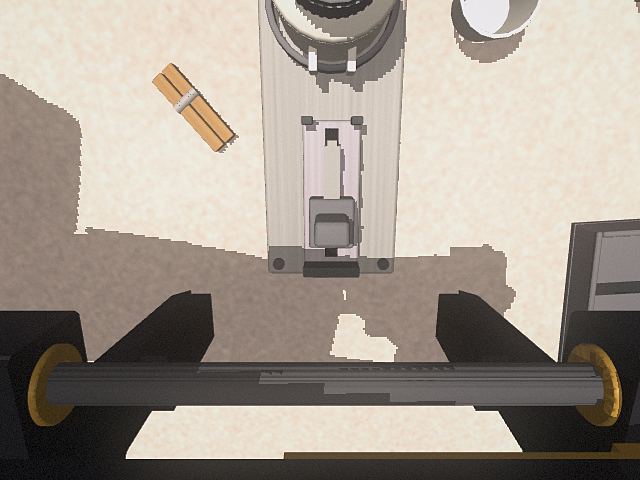

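Wrist view: the grip's top is around (334,234) and the cap is at the top edge, with fingers either side of centre. The slide's bolt points up the picture towards the two ribs.

Run:
```python
from h import *
T=np.load("T1.npy")
for px,z in(((334,234),.0785),((314,246),.0785),((354,246),.0785),((315,222),.0785),((353,222),.0785),((278,264),.008),((383,264),.008)): print(plane("wrist",px,z,T))
```

```text
[ 0.5778 -0.0081  0.0785]
[ 0.5643 -0.0162  0.0785]
[ 0.5912 -0.0167  0.0785]
[0.5654 0.0003 0.0785]
[ 0.5905 -0.0002  0.0785]
[ 0.5299 -0.0514  0.008 ]
[ 0.6205 -0.053   0.008 ]
```

```bash
python3 drive.py '[[1,0.003,0.0045,0.07,0],[1,0.003,0.0045,0.07,0],[1,0.003,0.0045,0.1,0],[1,0.003,0.0045,0.12,0],[1,0.003,0.0045,0.141,0],[1,0.003,0.0045,0.141,0],[0.0,0.003,0.0045,0.141,0],[0,0.003,0.0045,0.141,0],[0,0.003,0.0045,0.141,0],[0,0.003,0.0045,0.141,0],[0,0.003,0.0045,0.141,0],[0,0.003,0.0045,0.141,0],[0,0.003,0.0045,0.141,0],[0,0.003,0.0045,0.141,0]]' 15
```

```text
time_s: 2.98
tool_pos: [0.5785, -0.0101, 0.0579]
eef_rot: [0.714, 0.7, 0.0, 0.0]
force: [-0.1, -0.2, 0.8]
width: 0.422
gripper_force: 0.0
```

```bash
python3 drive.py '[[0,0,0,0,0],[0,0,0,0,0],[0,0,0,0,0],[0,0,0,0,0],[0,0,0,0,0],[0,0,0,0,0]]' 15
```

```text
time_s: 3.48
tool_pos: [0.5759, -0.0099, 0.0574]
eef_rot: [0.714, 0.7, -0.002, -0.002]
force: [-9.1, -0.4, 9.1]
width: 0.27
gripper_force: 15.0
```

```bash
python3 drive.py '[[0,0,-0.002,0,0],[0,0.01,-0.002,0,0],[0,0.02,-0.002,0,0],[0,0.03,-0.002,0,0],[0,0.038,-0.002,0,0],[0,0.044,-0.002,0,0],[0,0.046,-0.002,0,0],[0,0.046,-0.002,0,0]]'; python3 drive.py '[[0,0.002,0,0,0],[0,0.004,0,0,0],[0,0.004,0,0,0]]'
```

```text
time_s: 4.15
tool_pos: [0.5767, 0.0373, 0.0574]
eef_rot: [0.714, 0.7, -0.0, -0.001]
force: [-4.9, 2.2, 2.1]
width: 0.267
gripper_force: 15.0
time_s: 4.4
tool_pos: [0.5768, 0.0402, 0.0574]
eef_rot: [0.714, 0.7, -0.001, -0.001]
force: [-5.2, -0.7, 2.8]
width: 0.268
gripper_force: 15.0
```

```bash
for i in 1; do python3 drive.py '[[0,0.002,0,0,0],[0,0.003,0,0,0],[0,0.003,0,0,0]]'; done; python3 drive.py '[[0,0.002,0,0,0],[0,0.003,0,0,0],[0,0.003,0,0,0]]'; python3 -c "
from h import *
cv2.imwrite('pics/w2.png',imaging.capture('wrist')[:,:,::-1])"
```

```text
time_s: 4.65
tool_pos: [0.5768, 0.0415, 0.0575]
eef_rot: [0.714, 0.7, -0.001, 0.0]
force: [-6.6, -8.5, 1.4]
width: 0.268
gripper_force: 15.0
time_s: 4.9
tool_pos: [0.5769, 0.0419, 0.0575]
eef_rot: [0.714, 0.7, -0.003, 0.001]
force: [-6.5, -17.9, 2.3]
width: 0.271
gripper_force: 15.0
```

Force rose to 18 N with no further motion, so the slide is against its end stop. Releasing, rising and looking.

```bash
python3 drive.py '[[1,-0.004,0,0,0],[1,-0.004,0,0,0],[1,-0.004,0,0,0],[1,-0.004,0,0,0],[1,-0.004,0,0,0],[1,-0.004,0,0,0],[1,-0.004,0,-0.03,0],[1,-0.004,0,-0.07,0],[1,-0.004,0,-0.11,0],[1,-0.004,0,-0.142,0],[1,-0.004,0,-0.142,0],[1,-0.004,0,-0.142,0]]'
python3 - <<'E'
from h import *
T=pose();print(T[:3,3]);np.save("T2.npy",T);cv2.imwrite('pics/w3.png',imaging.capture('wrist')[:,:,::-1])
E
```

```text
time_s: 5.95
tool_pos: [0.5791, 0.0421, 0.2024]
eef_rot: [0.714, 0.7, 0.002, 0.002]
force: [0.3, -0.8, -0.6]
width: 1.003
gripper_force: 0.0
[0.5791 0.0421 0.2024]
```

View pics/w3.png

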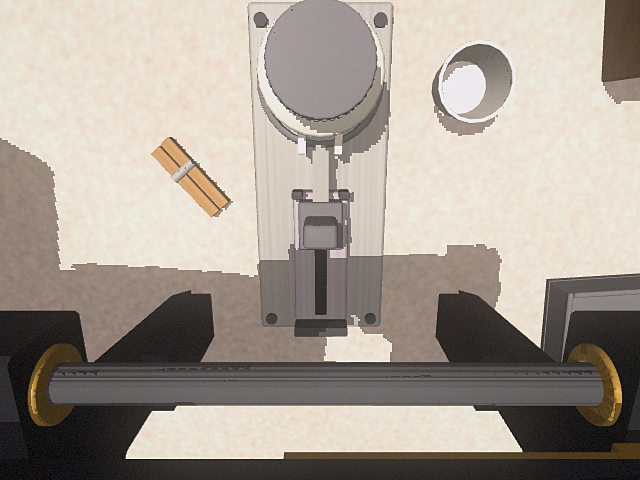

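The carriage stands at the front stops with its bolt between the ribs (302,146) and (338,144). The cap top is a circle centred near (320,58), radius about 58.

Run:
```python
from h import *
T=np.load("T2.npy")
c=plane("wrist",(320,59),.116,T); print(c,plane("wrist",(263,59),.116,T),plane("wrist",(377,59),.116,T),plane("wrist",(320,119),.116,T))
h=[plane("wrist",p,.008,T) for p in((260,19),(380,19),(369,318),(272,318))]; print(np.array(h))
print(rel((.5775,.145,.2),np.pi/2-.021))
```

```text
[0.5801 0.1489 0.116 ] [0.5502 0.1495 0.116 ] [0.61   0.1483 0.116 ] [0.5794 0.1189 0.116 ]
[[ 0.5355  0.1947  0.008 ]
 [ 0.6256  0.193   0.008 ]
 [ 0.6195 -0.0526  0.008 ]
 [ 0.5309 -0.0505  0.008 ]]
(array([ 0.1028, -0.0023,  0.0001]), np.float64(0.00039828279234743746))
```

```bash
python3 drive.py '[[1,0.04,-0.001,0,0],[1,0.08,-0.001,0,0],[1,0.105,-0.001,0,0],[1,0.105,-0.001,0,0],[1,0.105,-0.001,0.03,0],[1,0.105,-0.001,0.06,0],[1,0.105,-0.001,0.085,0],[1,0.105,-0.001,0.1,0],[1,0.105,-0.001,0.107,0],[1,0.105,-0.001,0.107,0],[1,0.105,-0.001,0.107,0],[0.72,0.105,-0.001,0.107,0],[0.72,0.105,-0.001,0.107,0],[0.72,0.105,-0.001,0.107,0],[0.72,0.105,-0.001,0.107,0],[0.72,0.105,-0.001,0.107,0]]' 8
python3 drive.py '[[0,0,0,0,0],[0,0,0,0,0],[0,0,0,0,0],[0,0,0,0,0],[0,0,0,0,0]]' 8
```

```text
time_s: 7.33
tool_pos: [0.579, 0.147, 0.0934]
eef_rot: [0.714, 0.7, 0.0, 0.0]
force: [0.8, -0.1, 0.6]
width: 0.722
gripper_force: 0.0
time_s: 7.75
tool_pos: [0.5794, 0.1469, 0.0932]
eef_rot: [0.715, 0.7, 0.001, 0.001]
force: [3.0, -0.2, 0.9]
width: 0.686
gripper_force: 8.0
```

```bash
python3 drive.py '[[0,0,0.001,0,0],[0,0,0.001,0,0],[0,0,0.001,0,0]]' 50
python3 drive.py '[[0,0,0,0,-0.06],[0,0,0,0,-0.14],[0,0,0,-0.0005,-0.22],[0,0,0,-0.0005,-0.3],[0,0,0,-0.0005,-0.3],[0,0,0,-0.0005,-0.3]]'
python3 -c "
from h import *
o=ctrl.get_obs();print(o['force'],o['torque'],o['joints'])"
```

```text
time_s: 8.0
tool_pos: [0.5796, 0.1469, 0.0932]
eef_rot: [0.714, 0.7, -0.0, -0.0]
force: [0.7, 0.3, 5.8]
width: 0.675
gripper_force: 50.0
time_s: 8.5
tool_pos: [0.5792, 0.1471, 0.0934]
eef_rot: [0.602, 0.798, -0.0, -0.001]
force: [-1.7, 0.1, 5.5]
width: 0.675
gripper_force: 50.0
[-1.6802  0.1015  5.4984] [0.0347 0.0517 0.1145] [ 0.0502  0.3957  1.6538  0.0002  1.0934 -0.2278]
```

```bash
python3 drive.py '[[0,0,0,0,-0.08],[0,0,0,-0.0005,-0.16],[0,0,0,-0.0005,-0.24],[0,0,0,-0.0005,-0.32],[0,0,0,-0.001,-0.4],[0,0,0,-0.001,-0.48],[0,0,0,-0.001,-0.55],[0,0,0,-0.001,-0.55]]'
python3 -c "
from h import *
o=ctrl.get_obs();print(o['force'],o['torque'],o['joints'])
cv2.imwrite('pics/s4.png',cv2.resize(imaging.capture('scene')[:,:,::-1][150:300,290:440],None,fx=4,fy=4,interpolation=cv2.INTER_CUBIC))"
```

```text
time_s: 9.17
tool_pos: [0.5805, 0.1475, 0.0965]
eef_rot: [0.361, 0.932, 0.001, 0.001]
force: [-3.5, 2.8, 15.8]
width: 0.676
gripper_force: 50.0
[-3.469   2.8331 15.8361] [0.3012 0.5173 0.0873] [ 0.0505  0.3922  1.6513  0.0008  1.0964 -0.7809]
```

```bash
python3 drive.py '[[0,0,0,0,-0.08],[0,0,0,0,-0.16],[0,0,0,0,-0.24],[0,0,0,0,-0.3],[0,0,0,0,-0.3],[0,0,0,0,-0.3]]'
python3 -c "
from h import *
o=ctrl.get_obs();print(o['force'],o['torque'],o['joints'])"
python3 drive.py '[[0,0,0,-0.001,0],[0,0,0,-0.001,0],[0,0,0,-0.001,0]]'
```

```text
time_s: 9.72
tool_pos: [0.5806, 0.1479, 0.0969]
eef_rot: [0.22, 0.976, 0.001, 0.001]
force: [-4.6, 3.3, 16.7]
width: 0.672
gripper_force: 50.0
[-4.5827  3.2905 16.6793] [0.4466 0.5111 0.1133] [ 0.0509  0.3917  1.6511  0.0013  1.0966 -1.0777]
time_s: 9.97
tool_pos: [0.5805, 0.1478, 0.097]
eef_rot: [0.22, 0.976, 0.001, 0.001]
force: [-1.4, 3.6, 11.0]
width: 0.675
gripper_force: 50.0
```

```bash
python3 drive.py '[[0,0,0,0,-0.04],[0,0,0,0,-0.08],[0,0,0,0,-0.08],[0,0,0,-0.001,-0.08],[0,0,0,-0.002,-0.08],[0,0,0,-0.002,-0.08],[0,0,0,-0.002,-0.08]]'
python3 drive.py '[[0,0,0,-0.001,0],[0,0,0,-0.002,0],[0,0,0,-0.002,0],[0,0,0,-0.002,0]]'
```

```text
time_s: 10.55
tool_pos: [0.5792, 0.1469, 0.097]
eef_rot: [0.18, 0.984, -0.0, -0.001]
force: [-2.0, 0.5, 3.2]
width: 0.675
gripper_force: 50.0
time_s: 10.88
tool_pos: [0.5793, 0.1468, 0.0988]
eef_rot: [0.18, 0.984, -0.0, -0.0]
force: [-0.4, 1.4, -0.8]
width: 0.679
gripper_force: 50.0
```

Force is now only about the cap's weight at +5.6 mm, so the thread has let go. Lifting further while checking that the jar's weight doesn't show.

```bash
python3 drive.py '[[0,0,0,-0.001,0],[0,0,0,-0.002,0],[0,0,0,-0.003,0],[0,0,0,-0.004,0],[0,0,0,-0.004,0],[0,0,0,-0.004,0]]'
python3 -c "
from h import *
o=ctrl.get_obs();print(o['force'],o['torque'])
cv2.imwrite('pics/s5.png',cv2.resize(imaging.capture('scene')[:,:,::-1][150:300,290:440],None,fx=4,fy=4,interpolation=cv2.INTER_CUBIC))"
```

```text
time_s: 11.38
tool_pos: [0.5797, 0.1469, 0.1033]
eef_rot: [0.18, 0.984, 0.0, 0.0]
force: [-1.1, -0.7, -0.5]
width: 0.673
gripper_force: 50.0
[-1.1498 -0.6691 -0.4519] [ 0.0697 -0.1344 -0.0125]
```

View pics/s5.png

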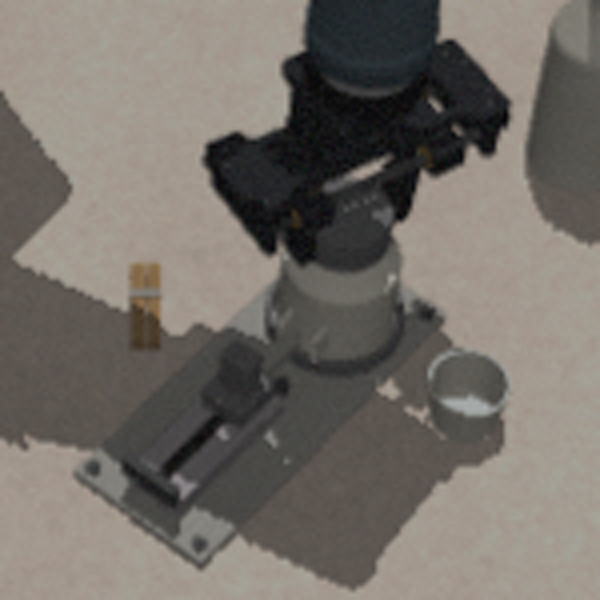

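The jar sits in the cup with the slide home and the cap held above it at (345,235). The wrist carries no jar weight. Lifting to about 2 cm clearance.

```bash
python3 drive.py '[[0,0,0,-0.004,0],[0,0,0,-0.008,0],[0,0,0,-0.014,0],[0,0,0,-0.02,0],[0,0,0,-0.025,0],[0,0,0,-0.029,0],[0,0,0,-0.031,0],[0,0,0,-0.031,0],[0,0,0,-0.031,0],[0,0,0,-0.031,0],[0,0,0,-0.031,0],[0,0,0,-0.031,0],[0,0,0,-0.031,0]]'
python3 -c "
from h import *
o=ctrl.get_obs();print(o['force'],o['qd'])
cv2.imwrite('pics/s6.png',cv2.resize(imaging.capture('scene')[:,:,::-1][150:300,290:440],None,fx=4,fy=4,interpolation=cv2.INTER_CUBIC))"
```

```text
time_s: 12.52
tool_pos: [0.5796, 0.1469, 0.1339]
eef_rot: [0.18, 0.984, -0.0, -0.0]
force: [0.2, -0.7, -0.9]
width: 0.675
gripper_force: 50.0
[ 0.2467 -0.7321 -0.8803] [ 0.0012  0.0012 -0.0022  0.0022 -0.0013  0.0013]
```

View pics/s6.png

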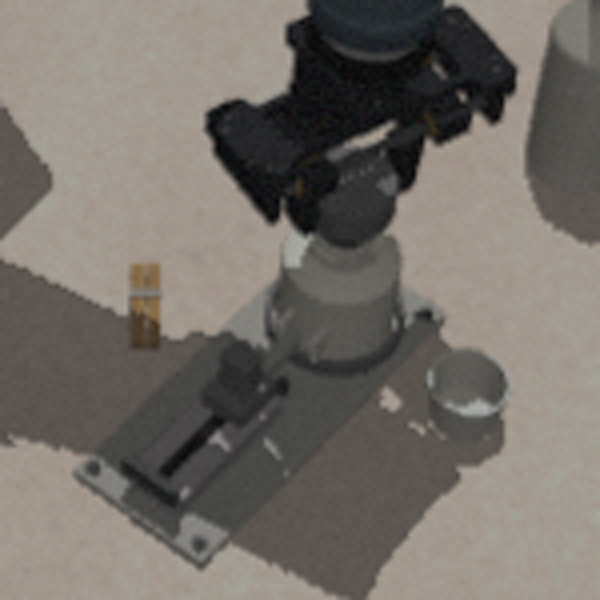

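The cap hangs level at (350,205), above the jar's visible neck at (340,255). The jar is unmoved and the slide is home. Handing in.

```bash
python3 -c "
from workcell import ctrl, imaging
print(ctrl.job_done())"
```

```text
the job is handed in; nothing more can be done
None
```

The job is handed in, with no verdict returned: the lock slide is against its end stop, the cap is unscrewed and held still and level about 2 cm above the seated jar's rim, and nothing else I could see had moved.

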